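# Turn over the pressed cover plate with the lifter

### The arm

A 6-joint arm with a two-finger parallel gripper is mounted at the origin on the work surface. World frame = base frame: x ahead of the robot, y to its left, z up, the work surface at z = 0. Lengths are in m, angles in rad, forces in N, time in s.
With the tool pointing down it reaches from about 0.35 to 0.725 m from the base axis. Payload 4.3 kg.
Tool frame: the origin (TCP) lies on the mounting face of the last link; the fingertips stand 173 mm ahead of it and the grasp point (between the pads) lies 155 mm ahead of it; z points along the fingers, y is the line along which they close (so a half turn about z gives the same grasp; the last joint's range is limited). The gripper opens to 85 mm and grips with 20 to 120 N. Pads are 22 mm wide; open, the fingers measure 114 mm over their backs; the gripper's body (76 mm by 85 mm) begins 54 mm behind the grasp point. The pads swing forward as they close: fully open they stand 13 mm farther back than shut.
Start: joints at [1.033, 0.377, 0.081, 1.274, 0, 1.46], TCP at [0.239, 0.523, 0.405] pointing down, gripper open.
Joint ranges: [-2.72, 2.72], [-0.84, 1.66], [-1.02, 1.22], [-1.77, 2.12], [-1.37, 1.28], [-3.14, 3.14]. Speed limits (rad/s): [2.57, 2.57, 3.14, 3.14, 3.14, 3.14].

### API

Orientations are given as a unit quaternion [w, x, y, z].
In Python, from cell import sensors, capture, manip gives the robot as it stands.
- The arm moves only by the tool play_rows, never from a script. Its argument "commands" is a list of rows, each an object of numbers: "claw": the opening, from 0 (shut) to 1 (fully open); "dx", "dy", "dz": the shift along the tool's x, y, z in m; "turn": the turn about the tool's z in degrees. In form: [{"claw": .., "dx": .., "dy": .., "dz": .., "turn": ..}, ...]. A call has 1 to 20 rows; each row is the pose to reach, as a shift and turn from the pose commanded when the call began, along the tool's axes at that moment; what a row does not reach only later rows make up. A row lasts 1/10 s, in which the tool goes at most 50 mm and 8.59 degrees, less where a joint would pass 70% of its speed; a pose out of reach is approached as far as the arm can. A call with a gripper value outside its range is refused whole. The fingers move at their own pace and stop on an object; "squeeze" is the grip in N (left out, the last holds). Time passes only in rows, so rows that repeat a pose let the fingers close. It gives the time, the measured TCP pose, the force, the opening and the grip force at its end, in the units of the state.
- sensors.get_obs(): the state, without advancing time (a new reading comes with each control period).
- capture(name): name is "side" or "top"; returns a dict with "color" (384x512x3 uint8, blue, green, red), "depth" (384x512 float32, m along the optical axis (not along the pixel's ray), 0 where there is no reading), "intrinsics" (3x3 intrinsics, pixels), "extrinsics" (4x4, takes a point from camera to world coordinates). Camera axes: x right, y down, z forward; pixel columns grow to the right and rows downward; lengths in m; the calibration is good to about 2 mm. A picture is of the moment at which its call begins.
- manip.hand_in(): hands the job in; it is judged then, once.
The state is a dict: "time": time; "qpos": joint angles; "joint_velocities": joint speeds; "effort": joint torques, N m; "position": TCP position; "tcp_rot": TCP orientation; "ft_force": force on the tool from outside, world axes, zero at the start; "ft_torque": the same for the moment, N m; "width": finger opening in m; "finger_force": force on a finger pad.
Only numpy, scipy, OpenCV 4.12 (cv2) and the standard library are available. Lean on these libraries where they do the work, as an engineer would, in place of code of your own. Each camera call takes 0.05 s, during which the arm holds its last target. There are 200 camera calls.

### The job

Two cover plates lie on the two green turn-over stands beside the press: one shows its blue face, the other its bare metal face. Pick up the orange-handled lifter, slide its blade under the overhanging front edge of the bare-metal plate and tip that plate over backwards, so that it lies flat with its blue face up on the raised rear half of its stand. Do not touch that plate with the gripper, leave the other plate alone, and finally lay the lifter back flat on the bench and let go of it.

Things in the scene. Friction and masses are not known exactly. Their poses are not given: they have to be found in the camera images.
- lifter_grip (a point): Lifter lying flat: steel blade with an upright orange handle 60 (x) x 22 (y) x 50 (z) mm on its rear. Grasp across the 22 mm. This point is the handle's centre, 28 mm above the base (blade underside). x points to the blade's tip, 95 mm ahead of this point; z up. Blade 30 mm wide, 3 mm thick, z 0 to 3 mm above the base, from 30 mm behind this point to the tip; handle z 3 to 53 mm. 0.15 kg.
- plate_center (a point): Bare-metal plate to turn over, 75 (x) x 60 (y) x 6 (z) mm, 0.08 kg, blue below. This point is its centre. z points out of the bare face: up at the start, down at the end. It starts on its stand's low step, x along the stand's x, far edge within 4 mm of the step's back wall; the near (-x) edge overhangs the step's front by about 27 mm, the bench 45 mm below.
- stand: Green fixed stand of that plate. Origin on the bench below the 8 mm wall between front step (x -50 to 0, top 45 mm high) and raised rear (x 0 to 95, top 53 mm, 10 mm end rim). Rails at y +-35 to 41 mm, 59 mm high, x -50 to 101; front open. z up. A plate lifted at its front edge turns about the wall's foot; pushed to 20-30 deg past upright it falls flat onto the rear, usually jutting some 15 mm over the step.
- other_plate: The other plate, same size, blue face already up, lying on an identical stand; origin at the centre of its underside. To be left alone.
There are look-alikes about, which are no part of the job. What is shaped like the part that bears lifter_grip but purple is not meant.

How it is judged:
On the way, in this order (a step that is already met when the one before it is completed fails the run):
1. the lifter is held clear of the bench in the gripper (height (world z) of lifter_grip above 0.045 m and contact force between the fingers and lifter above 1 N), for 0.1 s.
2. the bare-metal plate is tipped up by the held lifter (angle between plate_center's own z axis and vertical above 0.4 rad and contact force between lifter and plate above 0.02 N and contact force between the fingers and lifter above 1 N), for 0.1 s.
At the end, for the whole second after the job is handed in: The plate lies still on the raised rear half of its stand, blue face up, within 10 degrees of level, its centre 10 to 70 mm beyond the wall; the lifter lies still and released on the bench, within 10 degrees of flat, handle centre below 36 mm; the other plate is within 15 mm of its start (angle between plate_center's own z axis and vertical above 2.967 rad and x of plate_center in the frame of stand between 0.01 and 0.07 m and y of plate_center in the frame of stand between -0.02 and 0.02 m and z of plate_center in the frame of stand between 0.048 and 0.066 m and height (world z) of lifter_grip below 0.036 m and angle between lifter_grip's own z axis and vertical below 0.17 rad and linear speed of each of plate, lifter below 0.02 m/s and distance of other_plate from where it was at the start of the episode below 0.015 m); the robot touches nothing.
It fails at once if the gripper touched the bare-metal plate (contact force between the fingers and plate above 0.5 N).
It fails at once if the other plate was disturbed (distance of other_plate from where it was at the start of the episode above 0.015 m).
It also fails if it takes over 51 s, if anything falls off the work surface, if the arm or the gripper's body presses on something with over 40 N, if the wrist force passes 120 N, or if a joint passes its speed limit or range.

## Working session

There is one attempt and no reset: what is moved stays moved. The work goes in short steps, Python scripts to look and compute and a tool call to move; the robot and the scene stay as the last step left them, time stands still between calls to the robot, and variables do not carry over. Pictures are saved under pics/ and viewed, at most 10 in all, crops included, and the job is handed in when it is done.

Besides the shell and the picture viewer there is one more tool, called after "Emit:" as name(argument=value, ...) on one line, values as JSON. play_rows: Moves the arm, as the interface text tells. Its arguments: {"type":"object","properties":{"commands":{"type":"array","items":{"type":"object","properties":{"claw":{"type":"number"},"dx":{"type":"number"},"dy":{"type":"number"},"dz":{"type":"number"},"turn":{"type":"number"}}}},"squeeze":{"type":"number"}},"required":["commands"]}

```bash
mkdir -p pics; ls
python3 - <<'E'
from cell import sensors,capture
import cv2,numpy as np,pickle
s=sensors.get_obs();print(s)
d={}
for n in("top","side"):
    c=capture(n);d[n]=c;cv2.imwrite(f"pics/{n}0.png",c["color"]);print(n,c["intrinsics"].round(1).tolist(),c["extrinsics"].round(3).tolist())
pickle.dump(d,open("c0.pkl","wb"))
E
```

```text
pics
{'time': 0.0, 'qpos': array([1.03270613e+00, 3.78054052e-01, 7.96443867e-02, 1.27439258e+00,
       3.92936204e-05, 1.46055058e+00]), 'joint_velocities': array([ 0.00132603, -0.00149016,  0.00155029,  0.0013194 , -0.00136937,
       -0.000394  ]), 'effort': array([-1.76330959e-03, -4.63602412e+01,  2.69878346e+01,  2.08842015e-02,
       -1.77548218e-04, -4.38317670e-05]), 'position': array([0.2383812 , 0.52293128, 0.40377282]), 'tcp_rot': array([-3.38086769e-04,  2.12294253e-01,  9.77205272e-01, -9.44464681e-04]), 'ft_force': array([-0.2854337 , -0.25435666,  0.20979453]), 'ft_torque': array([ 0.04165895,  0.02089498, -0.02195238]), 'finger_force': 0.0, 'width': 0.0855780610476887}
top [[468.5, 0.0, 260.0], [0.0, 468.5, 189.0], [0.0, 0.0, 1.0]] [[-0.016, -0.985, 0.174, 0.349], [-1.0, 0.015, -0.009, 0.001], [0.006, -0.174, -0.985, 1.0], [0.0, 0.0, 0.0, 1.0]]
side [[371.5, 0.0, 254.1], [0.0, 371.5, 197.1], [0.0, 0.0, 1.0]] [[-0.931, -0.241, 0.276, 0.315], [-0.366, 0.588, -0.722, 0.505], [0.012, -0.772, -0.635, 0.547], [0.0, 0.0, 0.0, 1.0]]
```

View pics/top0.png

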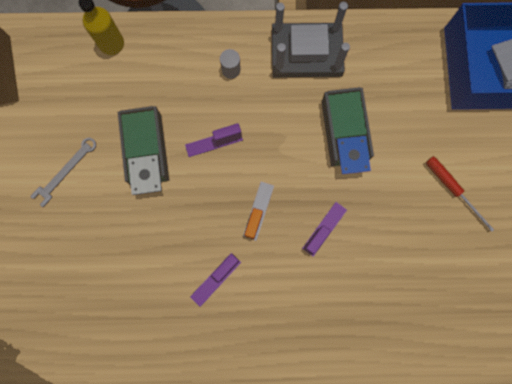

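View pics/side0.png

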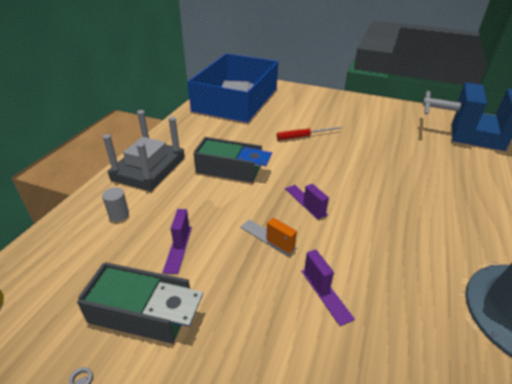

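Top view: candidates for the lifter are orange at (254,222), and purple at (228,136), (325,230), (215,280). For the plate: bare metal at (145,175), blue at (353,155). I choose orange and bare metal. In the side view the orange lifter is at (280,235) with its blade to the upper left, and the plate is at (173,302).

```bash
cat > h.py <<'E'
import numpy as np,cv2
def ray(c,uv,z):
    """cast pixels onto the plane at height z"""
    K,T=c["intrinsics"],c["extrinsics"]
    uv=np.atleast_2d(np.asarray(uv,float))
    d=np.c_[(uv-K[[0,1],2])/K[0,0],np.ones(len(uv))]@T[:3,:3].T
    o=T[:3,3];return o+d*((z-o[2])/d[:,2])[:,None]
def cloud(c,m):
    v,u=np.nonzero(m&(c["depth"]>0));K,T=c["intrinsics"],c["extrinsics"];z=c["depth"][v,u]
    p=np.c_[(u-K[0,2])*z/K[0,0],(v-K[1,2])*z/K[1,1],z]
    return p@T[:3,:3].T+T[:3,3]
def rect(p):
    r=cv2.minAreaRect((p[:,:2]*1000).astype(np.float32));return np.round(cv2.boxPoints(r),1).tolist(),np.round(r[0],1),np.round(r[1],1)
E
python3 - <<'E'
from h import *
import pickle
d=pickle.load(open("c0.pkl","rb"))
def box(c,x0,x1,y0,y1):
    m=np.zeros(c["depth"].shape,bool);m[y0:y1,x0:x1]=1;return m
for n,bl,bp in(("top",(235,285,170,250),(110,175,100,205)),("side",(235,305,210,262),(75,210,255,345))):
    c=d[n];hsv=cv2.cvtColor(c["color"],cv2.COLOR_BGR2HSV);H,S,V=[hsv[...,i].astype(int) for i in range(3)]
    o=box(c,*bl)&(H<14)&(S>180)&(V>100)
    P=cloud(c,o);print(n,"handle all z",np.percentile(P[:,2],[5,50,95]).round(4),len(P))
    t=P[P[:,2]>.049];print(" handletop",rect(t),len(t))
    b=box(c,*bl)&(S<60);v,u=np.nonzero(b);Q=ray(c,np.c_[u,v],.003);print(" blade",rect(Q),len(Q),np.median(cloud(c,b)[:,2]))
    p=box(c,*bp)&(S<50)&(V>130);v,u=np.nonzero(p);Q=ray(c,np.c_[u,v],.051);print(" plate",rect(Q),len(Q),np.median(cloud(c,p)[:,2]))
    g=box(c,*bp)&(H>40)&(H<90)&(S>60);P=cloud(c,g);P=P[abs(P[:,2]-.053)<.004];print(" rear",rect(P),np.median(P[:,2]))
    r=cloud(c,box(c,*bp));r=r[(r[:,2]>.056)&(r[:,2]<.064)];print(" rails",rect(r),len(r))
c=d["top"]["color"]
cv2.imwrite("pics/crop.png",np.hstack([cv2.resize(c[165:255,215:305],(400,400),interpolation=2),cv2.resize(c[100:200,95:195],(400,400),interpolation=2)]))
E
```

```text
top handle all z [0.0457 0.0525 0.0558] 20
 handletop ([[417.1000061035156, 8.199999809265137], [470.3999938964844, -10.5], [476.3999938964844, 6.5], [423.1000061035156, 25.200000762939453]], array([446.7,   7.3]), array([18. , 56.5])) 17
 blade ([[414.5, 1.399999976158142], [533.0999755859375, -38.70000076293945], [543.0999755859375, -9.100000381469727], [424.5, 30.899999618530273]], array([478.8,  -3.9]), array([ 31.2, 125.2])) 478 0.003123040104006658
 plate ([[510.20001220703125, 256.20001220703125], [518.0999755859375, 196.10000610351562], [592.0999755859375, 205.8000030517578], [584.2999877929688, 265.8999938964844]], array([551.2, 231. ]), array([74.7, 60.6])) 885 0.05152975888432976
 rear ([[586.2999877929688, 270.1000061035156], [596.0999755859375, 202.39999389648438], [690.2000122070312, 216.0], [680.4000244140625, 283.70001220703125]], array([638.3, 243.1]), array([95. , 68.4])) 0.0533946600461761
 rails ([[536.9000244140625, 270.6000061035156], [548.7000122070312, 188.10000610351562], [698.7000122070312, 209.5], [686.9000244140625, 292.0]], array([617.8, 240. ]), array([1
[... 383 characters left out ...]
 [425.5, 32.20000076293945]], array([479.1,  -4.4]), array([ 32.4, 125.7])) 367 0.0029260648359115127
 plate ([[510.6000061035156, 255.0], [517.9000244140625, 194.0], [594.0999755859375, 203.10000610351562], [586.7999877929688, 264.1000061035156]], array([552.3, 229. ]), array([76.7, 61.5])) 1469 0.05112179775403969
 rear ([[586.0999755859375, 266.5], [595.7000122070312, 198.5], [691.4000244140625, 212.0], [681.7999877929688, 280.0]], array([638.7, 239.2]), array([96.6, 68.7])) 0.05326135725442763
 rails ([[535.5999755859375, 268.8999938964844], [547.5, 185.8000030517578], [698.0, 207.39999389648438], [686.0999755859375, 290.3999938964844]], array([616.8, 238.1]), array([152.1,  83.9])) 1028
```

View pics/crop.png

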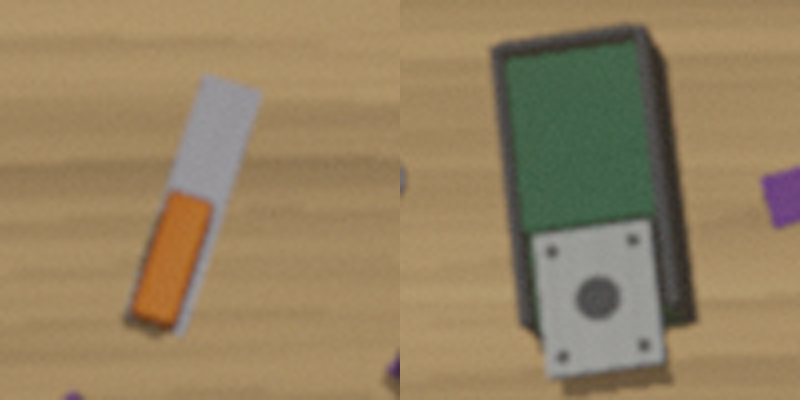

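The crop confirms it: orange handle with a bare steel blade (tip at upper right), and a bare-metal plate on its low front step. I'm moving above the lifter.

Emit:
play_rows(commands=[{"claw": 1,"dx": -0.404,"dy": -0.383,"dz": 0.12,"turn": -5.3},{"claw": 1,"dx": -0.404,"dy": -0.383,"dz": 0.12,"turn": -5.3},{"claw": 1,"dx": -0.404,"dy": -0.383,"dz": 0.12,"turn": -5.3},{"claw": 1,"dx": -0.404,"dy": -0.383,"dz": 0.12,"turn": -5.3},{"claw": 1,"dx": -0.404,"dy": -0.383,"dz": 0.12,"turn": -5.3},{"claw": 1,"dx": -0.404,"dy": -0.383,"dz": 0.12,"turn": -5.3},{"claw": 1,"dx": -0.404,"dy": -0.383,"dz": 0.12,"turn": -5.3},{"claw": 1,"dx": -0.404,"dy": -0.383,"dz": 0.12,"turn": -5.3},{"claw": 1,"dx": -0.404,"dy": -0.383,"dz": 0.12,"turn": -5.3},{"claw": 1,"dx": -0.404,"dy": -0.383,"dz": 0.12,"turn": -5.3},{"claw": 1,"dx": -0.404,"dy": -0.383,"dz": 0.12,"turn": -5.3},{"claw": 1,"dx": -0.404,"dy": -0.383,"dz": 0.12,"turn": -5.3},{"claw": 1,"dx": -0.404,"dy": -0.383,"dz": 0.12,"turn": -5.3},{"claw": 1,"dx": -0.404,"dy": -0.383,"dz": 0.12,"turn": -5.3},{"claw": 1,"dx": -0.404,"dy": -0.383,"dz": 0.12,"turn": -5.3},{"claw": 1,"dx": -0.404,"dy": -0.383,"dz": 0.12,"turn": -5.3},{"claw": 1,"dx": -0.404,"dy": -0.383,"dz": 0.12,"turn": -5.3}])

```text
time: 1.8
position: [0.447, 0.0081, 0.2849]
tcp_rot: [0.0, 0.166, 0.986, 0.0]
ft_force: [-0.1, -0.8, 0.4]
width: 0.0852
finger_force: 0.0
```

Emit:
play_rows(commands=[{"claw": 1,"dx": -0.001,"dy": -0.001,"dz": 0.03},{"claw": 1,"dx": -0.001,"dy": -0.001,"dz": 0.06},{"claw": 1,"dx": -0.001,"dy": -0.001,"dz": 0.085},{"claw": 1,"dx": -0.001,"dy": -0.001,"dz": 0.1},{"claw": 1,"dx": -0.001,"dy": -0.001,"dz": 0.1},{"claw": 0,"dx": -0.001,"dy": -0.001,"dz": 0.1},{"claw": 0,"dx": -0.001,"dy": -0.001,"dz": 0.1},{"claw": 0,"dx": -0.001,"dy": -0.001,"dz": 0.1},{"claw": 0,"dx": -0.001,"dy": -0.001,"dz": 0.1},{"claw": 0,"dx": -0.001,"dy": -0.001,"dz": 0.1},{"claw": 0,"dx": -0.001,"dy": -0.001,"dz": 0.1},{"claw": 0,"dx": -0.001,"dy": -0.001,"dz": 0.1},{"claw": 0,"dx": -0.001,"dy": -0.001,"dz": 0.1}], squeeze=70)

```text
invalid input at $.commands[0]: expected keys claw, dx, dy, dz, turn
```

Emit:
play_rows(commands=[{"claw": 1,"dx": -0.001,"dy": -0.001,"dz": 0.03,"turn": 0},{"claw": 1,"dx": -0.001,"dy": -0.001,"dz": 0.06,"turn": 0},{"claw": 1,"dx": -0.001,"dy": -0.001,"dz": 0.085,"turn": 0},{"claw": 1,"dx": -0.001,"dy": -0.001,"dz": 0.1,"turn": 0},{"claw": 1,"dx": -0.001,"dy": -0.001,"dz": 0.1,"turn": 0},{"claw": 0,"dx": -0.001,"dy": -0.001,"dz": 0.1,"turn": 0},{"claw": 0,"dx": -0.001,"dy": -0.001,"dz": 0.1,"turn": 0},{"claw": 0,"dx": -0.001,"dy": -0.001,"dz": 0.1,"turn": 0},{"claw": 0,"dx": -0.001,"dy": -0.001,"dz": 0.1,"turn": 0},{"claw": 0,"dx": -0.001,"dy": -0.001,"dz": 0.1,"turn": 0},{"claw": 0,"dx": -0.001,"dy": -0.001,"dz": 0.1,"turn": 0},{"claw": 0,"dx": -0.001,"dy": -0.001,"dz": 0.1,"turn": 0},{"claw": 0,"dx": -0.001,"dy": -0.001,"dz": 0.1,"turn": 0}], squeeze=70)

```text
time: 3.1
position: [0.4485, 0.0058, 0.1855]
tcp_rot: [0.001, 0.167, 0.986, 0.0]
ft_force: [-1.1, 1.3, 6.2]
width: 0.021
finger_force: 69.2
```

Emit:
play_rows(commands=[{"claw": 0,"dx": 0,"dy": 0,"dz": -0.02,"turn": 0},{"claw": 0,"dx": 0,"dy": 0,"dz": -0.05,"turn": 0},{"claw": 0,"dx": 0,"dy": 0,"dz": -0.08,"turn": 0},{"claw": 0,"dx": 0,"dy": 0,"dz": -0.1,"turn": 0},{"claw": 0,"dx": 0.018,"dy": 0.03,"dz": -0.1,"turn": -5},{"claw": 0,"dx": 0.036,"dy": 0.06,"dz": -0.1,"turn": -10},{"claw": 0,"dx": 0.054,"dy": 0.09,"dz": -0.1,"turn": -15},{"claw": 0,"dx": 0.072,"dy": 0.12,"dz": -0.1,"turn": -20},{"claw": 0,"dx": 0.09,"dy": 0.15,"dz": -0.1,"turn": -25},{"claw": 0,"dx": 0.108,"dy": 0.176,"dz": -0.1,"turn": -27},{"claw": 0,"dx": 0.108,"dy": 0.176,"dz": -0.1,"turn": -27},{"claw": 0,"dx": 0.108,"dy": 0.176,"dz": -0.1,"turn": -27}])

```text
time: 4.3
position: [0.4033, 0.2079, 0.2844]
tcp_rot: [-0.0, -0.069, 0.998, -0.0]
ft_force: [-0.0, -0.5, -1.9]
width: 0.0213
finger_force: 69.2
```

Run:
```python
from h import *
from cell import sensors,capture
s=sensors.get_obs();print(s["position"],s["tcp_rot"],s["finger_force"])
ims=[]
for n in("top","side"):
    c=capture(n);ims.append(c["color"])
    hsv=cv2.cvtColor(c["color"],cv2.COLOR_BGR2HSV);P=cloud(c,np.ones(c["depth"].shape,bool)).reshape(-1,3)
    P=P[(P[:,2]>.085)&(P[:,2]<.12)&(P[:,0]>.40)&(P[:,0]<.56)&(P[:,1]>.17)&(P[:,1]<.26)]
    t=P[P[:,0]>.46]
    if len(t)>5:print(n,rect(t),len(t),np.polyfit(t[:,0],t[:,2],1), np.median(t[:,2]))
cv2.imwrite("pics/held.png",cv2.resize(np.hstack(ims),(800,300)))
```

```text
[0.40328506 0.20785079 0.28435629] [-3.86637802e-04 -6.85857435e-02  9.97645078e-01 -3.80032925e-04] 69.23499584197998
top ([[455.5, 232.0], [460.20001220703125, 201.1999969482422], [499.70001220703125, 207.1999969482422], [495.0, 238.0]], array([477.6, 219.6]), array([40. , 31.2])) 309 [0.00561728 0.09921278] 0.10194999608672506
side ([[456.1000061035156, 230.3000030517578], [460.8999938964844, 198.8000030517578], [499.29998779296875, 204.60000610351562], [494.5, 236.10000610351562]], array([477.7, 217.5]), array([38.8, 31.9])) 473 [0.00144389 0.10119907] 0.1019119431770768
```

View pics/held.png

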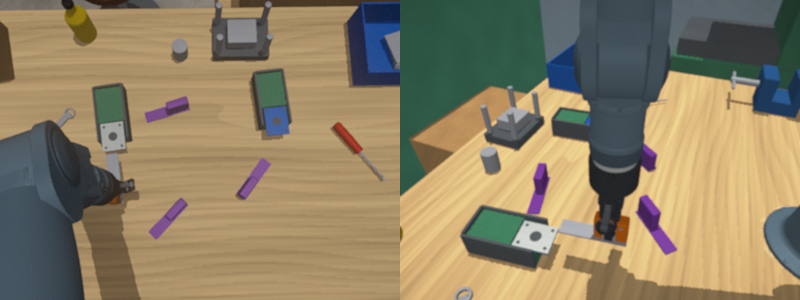

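The lifter is held level, with its tip about 17 mm in front of the plate's edge and centred. Lowering it and sliding it under.

Emit:
play_rows(commands=[{"claw": 0,"dx": 0,"dy": 0,"dz": 0.02,"turn": 0},{"claw": 0,"dx": 0,"dy": 0,"dz": 0.04,"turn": 0},{"claw": 0,"dx": 0,"dy": 0,"dz": 0.055,"turn": 0},{"claw": 0,"dx": 0,"dy": 0,"dz": 0.061,"turn": 0},{"claw": 0,"dx": 0,"dy": 0,"dz": 0.061,"turn": 0},{"claw": 0,"dx": -0.008,"dy": 0,"dz": 0.061,"turn": 0},{"claw": 0,"dx": -0.016,"dy": 0,"dz": 0.061,"turn": 0},{"claw": 0,"dx": -0.024,"dy": 0,"dz": 0.061,"turn": 0},{"claw": 0,"dx": -0.032,"dy": 0,"dz": 0.061,"turn": 0},{"claw": 0,"dx": -0.04,"dy": 0,"dz": 0.061,"turn": 0},{"claw": 0,"dx": -0.04,"dy": 0,"dz": 0.061,"turn": 0}])

```text
time: 5.5
position: [0.445, 0.2133, 0.224]
tcp_rot: [0.001, -0.068, 0.998, 0.0]
ft_force: [-0.7, 0.6, -1.7]
width: 0.0214
finger_force: 69.2
```

Run:
```python
from h import *
from cell import sensors,capture
s=sensors.get_obs();print(s["position"],s["ft_force"])
c=capture("side");cv2.imwrite("pics/under.png",cv2.resize(c["color"][230:350,60:260],(800,480),interpolation=2))
```

```text
[0.44502249 0.21330902 0.22401736] [-0.66473889  0.55527721 -1.66680606]
```

View pics/under.png

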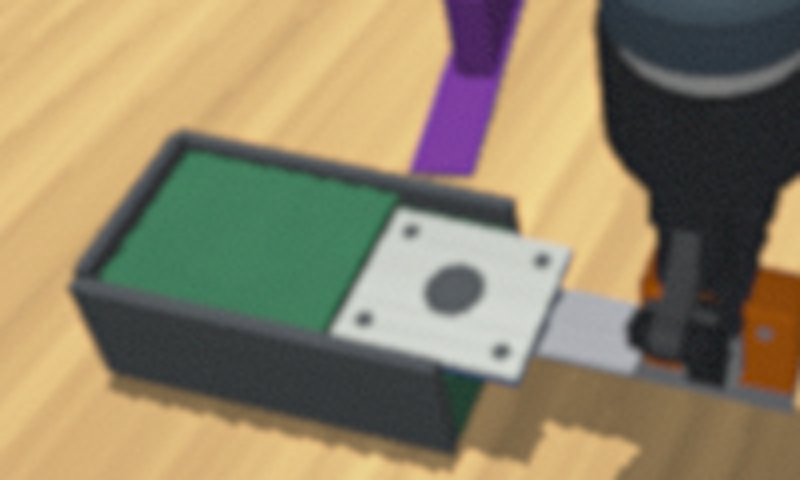

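The picture shows the blade under the overhang at (550,325), below the plate with no lift yet. Tipping along the arc.

Emit:
play_rows(commands=[{"claw": 0,"dx": 0,"dy": 0,"dz": -0.006,"turn": 0},{"claw": 0,"dx": -0.001,"dy": 0,"dz": -0.012,"turn": 0},{"claw": 0,"dx": -0.002,"dy": 0,"dz": -0.018,"turn": 0},{"claw": 0,"dx": -0.003,"dy": 0,"dz": -0.024,"turn": 0},{"claw": 0,"dx": -0.005,"dy": 0,"dz": -0.029,"turn": 0},{"claw": 0,"dx": -0.007,"dy": 0,"dz": -0.034,"turn": 0},{"claw": 0,"dx": -0.01,"dy": 0,"dz": -0.038,"turn": 0},{"claw": 0,"dx": -0.014,"dy": 0,"dz": -0.042,"turn": 0},{"claw": 0,"dx": -0.018,"dy": 0,"dz": -0.046,"turn": 0},{"claw": 0,"dx": -0.023,"dy": 0,"dz": -0.05,"turn": 0},{"claw": 0,"dx": -0.028,"dy": 0,"dz": -0.052,"turn": 0},{"claw": 0,"dx": -0.034,"dy": 0,"dz": -0.054,"turn": 0},{"claw": 0,"dx": -0.034,"dy": 0,"dz": -0.054,"turn": 0}])

```text
time: 6.85
position: [0.4783, 0.2178, 0.2781]
tcp_rot: [0.001, -0.068, 0.998, 0.0]
ft_force: [0.2, 0.7, -1.6]
width: 0.0216
finger_force: 69.2
```

Run:
```python
from h import *
from cell import sensors,capture
s=sensors.get_obs();print(s["position"],s["ft_force"])
c=capture("side");cv2.imwrite("pics/tip.png",cv2.resize(c["color"][200:350,60:260],(800,600),interpolation=2))
```

```text
[0.47829354 0.21779338 0.27807094] [ 0.19211798  0.66981198 -1.56149   ]
```

View pics/tip.png

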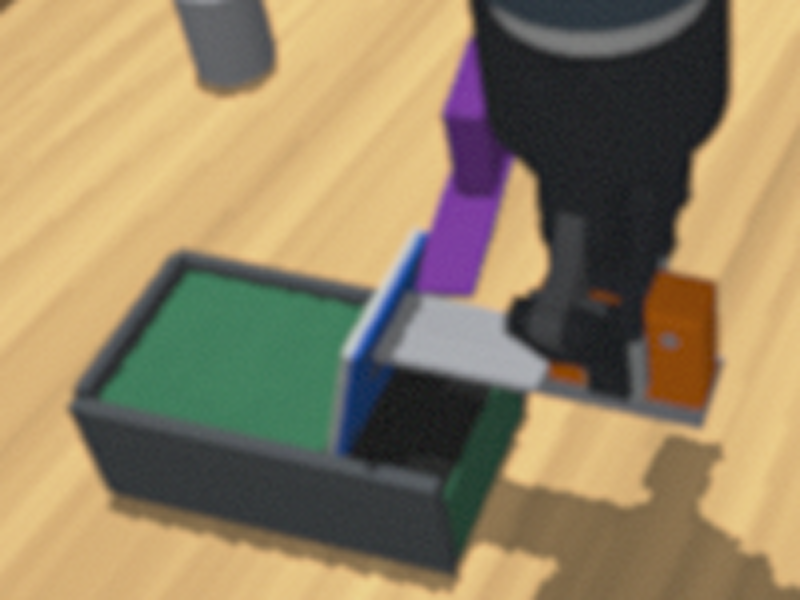

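The plate stands at (380,345), nearly upright against the blade tip. Now the push past vertical.

Emit:
play_rows(commands=[{"claw": 0,"dx": -0.006,"dy": 0,"dz": -0.002,"turn": 0},{"claw": 0,"dx": -0.012,"dy": 0,"dz": -0.003,"turn": 0},{"claw": 0,"dx": -0.018,"dy": 0,"dz": -0.003,"turn": 0},{"claw": 0,"dx": -0.024,"dy": 0,"dz": -0.003,"turn": 0},{"claw": 0,"dx": -0.03,"dy": 0,"dz": -0.003,"turn": 0},{"claw": 0,"dx": -0.036,"dy": 0,"dz": -0.003,"turn": 0},{"claw": 0,"dx": -0.042,"dy": 0,"dz": -0.003,"turn": 0},{"claw": 0,"dx": -0.048,"dy": 0,"dz": -0.003,"turn": 0},{"claw": 0,"dx": -0.054,"dy": 0,"dz": -0.003,"turn": 0},{"claw": 0,"dx": -0.054,"dy": 0,"dz": -0.003,"turn": 0},{"claw": 0,"dx": -0.054,"dy": 0,"dz": -0.003,"turn": 0},{"claw": 0,"dx": -0.054,"dy": 0,"dz": -0.003,"turn": 0},{"claw": 0,"dx": -0.054,"dy": 0,"dz": -0.003,"turn": 0}])

```text
time: 8.2
position: [0.5303, 0.2249, 0.2807]
tcp_rot: [-0.0, -0.068, 0.998, 0.0]
ft_force: [-0.4, 0.1, -1.3]
width: 0.0211
finger_force: 69.2
```

Run:
```python
from h import *
from cell import sensors,capture
s=sensors.get_obs();print(s["position"],s["ft_force"])
c=capture("side");cv2.imwrite("pics/fell.png",cv2.resize(c["color"][200:350,60:260],(800,600),interpolation=2))
```

```text
[0.5303492  0.22490391 0.28069805] [-0.35447504  0.10493547 -1.33271438]
```

View pics/fell.png

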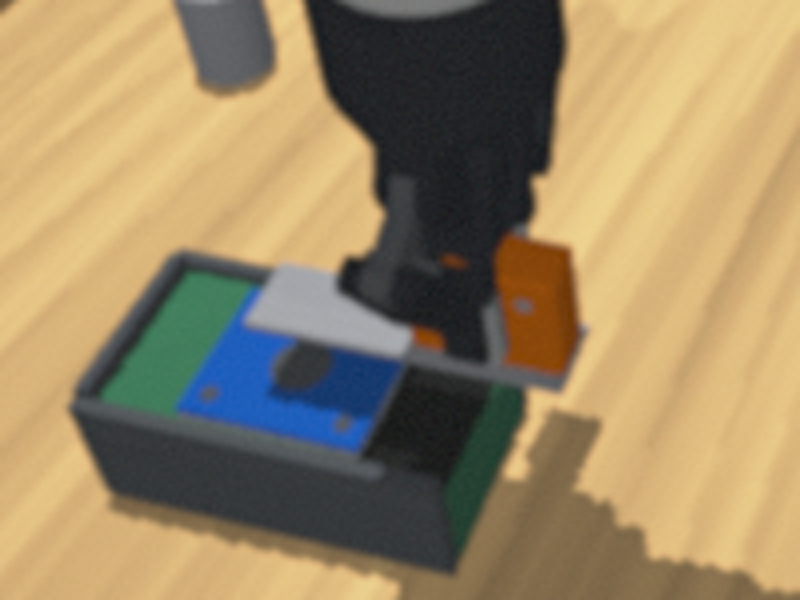

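The plate lies blue face up on the raised rear half (300,370). Retreating and laying the lifter down.

Emit:
play_rows(commands=[{"claw": 0,"dx": 0.02,"dy": 0,"dz": -0.01,"turn": 0},{"claw": 0,"dx": 0.05,"dy": 0,"dz": -0.01,"turn": 0},{"claw": 0,"dx": 0.08,"dy": 0,"dz": -0.01,"turn": 0},{"claw": 0,"dx": 0.11,"dy": 0,"dz": -0.01,"turn": 0},{"claw": 0,"dx": 0.135,"dy": 0,"dz": 0,"turn": 0},{"claw": 0,"dx": 0.135,"dy": 0,"dz": 0.03,"turn": 0},{"claw": 0,"dx": 0.135,"dy": 0,"dz": 0.06,"turn": 0},{"claw": 0,"dx": 0.135,"dy": 0,"dz": 0.08,"turn": 0},{"claw": 0,"dx": 0.135,"dy": 0,"dz": 0.088,"turn": 0},{"claw": 0,"dx": 0.135,"dy": 0,"dz": 0.091,"turn": 0},{"claw": 0,"dx": 0.135,"dy": 0,"dz": 0.093,"turn": 0},{"claw": 0,"dx": 0.135,"dy": 0,"dz": 0.094,"turn": 0},{"claw": 0,"dx": 0.135,"dy": 0,"dz": 0.094,"turn": 0}])

```text
time: 9.55
position: [0.3974, 0.2068, 0.1874]
tcp_rot: [0.001, -0.068, 0.998, 0.0]
ft_force: [0.1, 0.3, -2.3]
width: 0.0211
finger_force: 69.3
```

Emit:
play_rows(commands=[{"claw": 0,"dx": 0,"dy": 0,"dz": 0.001,"turn": 0},{"claw": 0,"dx": 0,"dy": 0,"dz": 0.0015,"turn": 0},{"claw": 0,"dx": 0,"dy": 0,"dz": 0.0015,"turn": 0},{"claw": 0.4,"dx": 0,"dy": 0,"dz": 0.0015,"turn": 0},{"claw": 1,"dx": 0,"dy": 0,"dz": 0.0015,"turn": 0},{"claw": 1,"dx": 0,"dy": 0,"dz": 0.0015,"turn": 0},{"claw": 1,"dx": 0,"dy": 0,"dz": 0.0015,"turn": 0},{"claw": 1,"dx": 0,"dy": 0,"dz": 0.0015,"turn": 0},{"claw": 1,"dx": 0,"dy": 0,"dz": 0.0015,"turn": 0},{"claw": 1,"dx": 0,"dy": 0,"dz": -0.03,"turn": 0},{"claw": 1,"dx": 0,"dy": 0,"dz": -0.07,"turn": 0},{"claw": 1,"dx": 0,"dy": 0,"dz": -0.11,"turn": 0},{"claw": 1,"dx": 0.03,"dy": 0,"dz": -0.15,"turn": 0},{"claw": 1,"dx": 0.03,"dy": 0,"dz": -0.15,"turn": 0},{"claw": 1,"dx": 0.03,"dy": 0,"dz": -0.15,"turn": 0}])

```text
time: 11.05
position: [0.3672, 0.2027, 0.3376]
tcp_rot: [0.001, -0.068, 0.998, 0.0]
ft_force: [-0.1, 0.7, -0.2]
width: 0.0856
finger_force: 0.0
```

Run:
```python
from h import *
from cell import sensors,capture
s=sensors.get_obs();print(s["time"],s["position"],s["width"])
ims=[]
for n in("top","side"):
    c=capture(n);ims.append(c["color"])
    hsv=cv2.cvtColor(c["color"],cv2.COLOR_BGR2HSV);m=(hsv[...,0]>105)&(hsv[...,0]<125)&(hsv[...,1]>150)
    P=cloud(c,m)
    for y0,y1 in((.17,.3),(-.3,-.1)):
        Q=P[(P[:,1]>y0)&(P[:,1]<y1)&(P[:,2]<.08)&(P[:,2]>.04)&(P[:,0]<.7)&(P[:,0]>.45)]
        if len(Q)>20: q=Q-[.592,.235,0];print(n,rect(Q),np.percentile(Q[:,2],[2,50,98]).round(4),"plane",np.linalg.lstsq(np.c_[q[:,:2],np.ones(len(q))],q[:,2],rcond=None)[0].round(3))
cv2.imwrite("pics/end.png",cv2.resize(np.hstack(ims),(800,300)))
```

```text
11.05 [0.36724703 0.2027121  0.33756806] 0.0856278907289876
top ([[573.2999877929688, 262.8999938964844], [580.9000244140625, 206.5], [653.2000122070312, 216.1999969482422], [645.5999755859375, 272.70001220703125]], array([613.3, 239.6]), array([73., 57.])) [0.0562 0.0596 0.0628] plane [-0.002 -0.003  0.06 ]
top ([[549.7000122070312, -179.10000610351562], [553.5, -235.1999969482422], [624.4000244140625, -230.3000030517578], [620.5999755859375, -174.3000030517578]], array([ 587.1, -204.7]), array([71.1, 56.2])) [0.0478 0.0512 0.0547] plane [0.003 0.007 0.054]
side ([[572.5, 264.1000061035156], [581.7999877929688, 198.0], [660.2000122070312, 209.0], [650.9000244140625, 275.1000061035156]], array([616.4, 236.6]), array([79.2, 66.8])) [0.0574 0.0592 0.0608] plane [-0.001  0.005  0.059]
side ([[550.2999877929688, -171.5], [554.0, -241.3000030517578], [631.0, -237.3000030517578], [627.4000244140625, -167.5]], array([ 590.7, -204.4]), array([77.1, 69.9])) [0.0472 0.051  0.0527] plane [-0.015  0.007  0.054]
```

View pics/end.png

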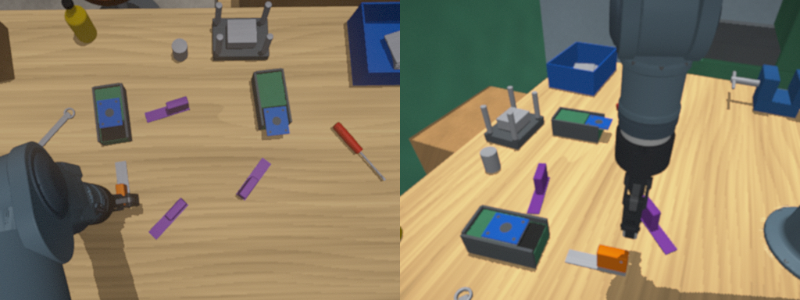

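The plate is level, about 22 mm beyond the wall and centred, and the lifter lies flat and released. The other plate is still in its place. Handing in.

```bash
python3 -c "
from cell import manip
print(manip.hand_in())"
```

```text
the job is handed in; nothing more can be done
None
```

The bare-metal plate now lies flat, blue face up, on the raised rear half of its stand, with its centre about 22 mm beyond the wall. The lifter is back flat on the bench and released, and the other plate was not moved. I handed the job in at about 11 s; no verdict came back.

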